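# Hang the washed tumbler in the drying cupboard

## Robot

A 7-joint arm with a two-finger parallel gripper is mounted at the origin on the work surface. World frame = base frame: x ahead of the robot, y to its left, z up, the work surface at z = 0. Lengths are in m, angles in rad, forces in N, time in s.
With the tool pointing down it reaches from about 0.425 to 0.925 m from the base axis. Payload 6.8 kg.
Tool frame: the origin (TCP) lies at the very end of the fingers, on their centre line; the grasp point (between the pads) lies bot.grip_depth behind it (bot.grip_depth is the distance from the TCP to the grasp point, in m); z points along the fingers, y is the line along which they close (so a half turn about z gives the same grasp; the last joint's range is limited). The gripper opens to 85 mm and grips with 20 to 120 N. Pads are 22 mm wide; open, the fingers measure 114 mm over their backs; the gripper's body (76 mm by 85 mm) begins 54 mm behind the grasp point. The pads swing forward as they close: fully open they stand 13 mm farther back than shut.
Start: joints at [1.066, 0.477, 0.022, 1.555, -0.011, 1.109, -0.083], TCP at [0.261, -0.623, 0.231] pointing down, gripper open.
Joint ranges: [-2.96, 2.96], [-0.34, 2.1], [-1.41, 1.46], [0.24, 2.44], [-1.37, 4.51], [0.17, 1.92], [-2.96, 2.96]. Speed limits (rad/s): [2.39, 2.39, 3.14, 3.14, 3.14, 3.14, 3.14].

## Interface

Orientations are given as a unit quaternion [w, x, y, z].
In Python, from station import bot gives the robot as it stands.
- The arm moves only by the tool send_rows, never from a script. Its arguments are lists of equal length, an entry for each row: "slide": the shift along the tool's x, y, z in mm, a list of three; "roll": the turn about the tool's z in degrees; "claw": the opening, from 0 (shut) to 1 (fully open). A call has exactly 8 rows; each row is the pose to reach, as a shift and turn from the pose commanded when the call began, along the tool's axes at that moment; what a row does not reach only later rows make up. A row lasts 1/12 s, in which the tool goes at most 41.7 mm and 7.16 degrees, less where a joint would pass 70% of its speed; a pose out of reach is approached as far as the arm can. A call with a gripper value outside its range is refused whole. The fingers move at their own pace and stop on an object; "force" is the grip in N (left out, the last holds). Time passes only in rows, so rows that repeat a pose let the fingers close, or fill a call up. It gives the time, the measured TCP pose, the force, the opening and the grip force at its end, in the units of the state.
- bot.get_obs(): the state, without advancing time (a new reading comes with each control period).
- bot.read_camera(name): name is "scene" or "top"; returns the picture (384x512x3 uint8, red, green, blue); there is no depth.
- bot.camera_model(name): a dict with "camera_matrix" (3x3 intrinsics, pixels), "camera_from_world" (4x4, takes a point from world to camera coordinates). Camera axes: x right, y down, z forward; pixel columns grow to the right and rows downward; lengths in m; the calibration is good to about 2 mm. A picture is of the moment at which its call begins. camera_model takes no time and is no camera call.
- bot.hand_in(): hands the job in; it is judged then, once.
The state is a dict: "t": time; "q": joint angles; "joint_vel": joint speeds; "joint_torque": joint torques, N m; "eef_pos": TCP position; "tool_rot": TCP orientation; "contact_force": force on the tool from outside, world axes, zero at the start; "torque": the same for the moment, N m; "gripper_width": opening from 0.0 (shut) to 1.0 (fully open); "grasp_force": force on a finger pad.
Only numpy, scipy, OpenCV 4.12 (cv2) and the standard library are available. Lean on these libraries where they do the work, as an engineer would, in place of code of your own. Each camera call takes 0.05 s, during which the arm holds its last target. There are 200 camera calls.

## Task

Swing the little drying cupboard's door wide open, pull its rack all the way out, and put the tumbler lying on the draining stand upside down over the empty peg, lowering it rather than letting it drop. Then push the rack fully home and shut the door completely. Keep the tumbler that is already drying on its peg, and leave everything else where it is.

Things in the scene. Friction and masses are not known exactly. Their poses are not given: they have to be found in the camera images.
- cabinet: the drying cupboard, fixed: a box of brown wood with a clear roof panel, 170 deep (x) x 240 wide (y) x 165 mm high; origin at the centre of its underside, its front faces its own -x and lies at x = -85 mm
- door (a joint): door angle, 0 shut, up to 1.75 rad open; it stays where left. The door is a deep pan, 60 mm thick, 240 wide, 165 mm high, hinged on the cupboard's left (+y) front edge; shut, its outer face lies at x = -145 mm of the cupboard frame; it swings out towards -x, then +y. It may start a little ajar
- door_handle (a point): grip point of the door's handle, 125 mm above the table: an upright dark steel bar 12 mm thick, 35 mm off the outer face, 180 mm from the hinge along the door, from 58 to 150 mm above the table. Its two stand-offs are at heights 62 and 88 mm, so its upper part is free all round. Axes are the door's: -x points out of the outer face, -y away from the hinge
- door_hinge (a point): point on the door's upright hinge line, 125 mm above the table
- rack (a joint): how far the steel rack is pulled out of the cupboard towards the cupboard's -x, 0 home to 0.13 m; about 2 N of friction
- rack_handle (a point): grip point of the rack's handle: a dark wood tab sticking out 50 mm to -x from the middle of the rack's front, 14 mm wide (y), 30 mm high (34 to 64 mm above the table); this point is 36 mm out from the rack's front, at half the tab's height. The front is a 212 x 50 mm steel plate, flush with the cupboard's front when home. Axes as the cupboard's
- free_peg_tip (a point): centre of the tip of the empty peg: an upright dark wood peg on the rack, 95 mm high, 40 mm thick at the foot and 22 mm at its flat tip, 60 mm behind the rack's front and 52 mm to its right (-y); the tip is 115 mm above the table and the rack's floor 20 mm
- used_peg_tip (a point): the tip of the other, equal peg, 95 mm behind the rack's front and 52 mm left (+y)
- tumbler: the tumbler to hang: plain white, straight, 62 mm in outer diameter, 90 mm long, 3 mm wall, 5 mm bottom, about 160 g. Origin at the centre of the outside of its bottom; its own +z runs along its axis towards the mouth. It starts lying level on the stand, its mouth pointing roughly to the robot's left (+y), its axis about 48 mm above the table
- tumbler_floor (a point): centre of the inside of the tumbler's bottom, 5 mm from its origin along its axis; it rests on the tip of the peg when the tumbler is hung, with the rim then 10 mm above the rack's floor
- second_tumbler: an equal tumbler already hanging upside down on the other peg; origin and axes as for the tumbler
- second_tumbler_floor (a point): centre of the inside of the second tumbler's bottom, which rests on its peg
- stand: the draining stand, fixed: a dark wood slab 130 (x) x 85 (y) x 12 mm with two 12 mm steel rods along x, 40 mm apart, tops 24 mm above the table; origin at the centre of its underside
- rice_bowl: bystander: blue bowl, 116 mm across, 65 mm high; origin under its centre
- soup_bowl: bystander: black bowl, 110 mm across, 70 mm high; origin under its centre
- tea_tin: bystander: dark tin, 70 mm across, 90 mm high; origin under its centre
- sauce_dish: bystander: square blue dish 80 x 80 x 24 mm; origin under its centre
- bento_box: bystander: open pale wood box 130 x 240 x 60 mm; origin under its centre
Things that resemble listed ones, but are neither listed nor needed, are in the scene too. What is shaped like the tumbler but brown or turquoise is not meant.

How it is judged:
On the way, in this order (a step that is already met when the one before it is completed fails the run):
1. the door is swung wide open (over 1.35 rad) (value of joint door above 1.35 rad), for 0.1 s.
2. the rack is pulled out (over 115 mm) with the door open (value of joint rack above 0.115 m and value of joint door above 1.3 rad), for 0.1 s.
3. the tumbler hangs upside down on the empty peg, let go, with the rack still out (distance between tumbler_floor and free_peg_tip below 0.018 m and angle between tumbler's own z axis and vertical above 2.95 rad and contact force between the fingers and tumbler below 0.1 N and value of joint rack above 0.1 m), for 0.2 s.
4. the rack is pushed home with the tumbler on it (distance between tumbler_floor and free_peg_tip below 0.018 m and angle between tumbler's own z axis and vertical above 2.95 rad and value of joint rack below 0.012 m), for 0.1 s.
At the end, for the whole second after the job is handed in: The door is shut (under 0.06 rad), the rack is home (within 12 mm), both tumblers hang upside down on their pegs (inside of the bottom within 18 mm of the peg's tip, within 0.19 rad of upright) and the tumbler is let go and at rest (all of step 4 and value of joint door below 0.06 rad and distance between second_tumbler_floor and used_peg_tip below 0.018 m and angle between second_tumbler's own z axis and vertical above 2.95 rad and contact force between the fingers and tumbler below 0.1 N and linear speed of tumbler below 0.03 m/s); the robot touches nothing.
It fails at once if the tumbler is let fall (faster than 0.7 m/s while not held) (linear speed of tumbler above 0.7 m/s and contact force between the fingers and tumbler below 0.1 N).
It fails at once if the second tumbler comes off its peg (distance between second_tumbler_floor and used_peg_tip above 0.05 m).
It fails at once if another thing on the table is shifted by more than 40 mm (distance of any of rice_bowl, soup_bowl, tea_tin, sauce_dish, bento_box from where it was at the start of the episode above 0.04 m).
It also fails if it takes over 72 s, if anything falls off the work surface, if the arm or the gripper's body presses on something with over 40 N, if the wrist force passes 120 N, or if a joint passes its speed limit or range.

## Working session

There is one attempt and no reset: what is moved stays moved. The work goes in short steps, Python scripts to look and compute and a tool call to move; the robot and the scene stay as the last step left them, time stands still between calls to the robot, and variables do not carry over. Pictures are saved under pics/ and viewed, at most 10 in all, crops included, and the job is handed in when it is done.

Besides the shell and the picture viewer there is one more tool, called after ">>>" in YAML: its name, and indented under it one key for each argument. send_rows: Moves the arm, as the interface text tells. Its arguments: {"type":"object","properties":{"slide":{"type":"array","items":{"type":"array","items":{"type":"number"}}},"roll":{"type":"array","items":{"type":"number"}},"claw":{"type":"array","items":{"type":"number"}},"force":{"type":"number"}},"required":["slide","roll","claw"]}

```bash
mkdir -p pics; ls; python3 - <<'E'
from station import bot
import cv2,numpy as np
o=bot.get_obs(); print(o['t'],o['eef_pos'],o['tool_rot'],bot.grip_depth)
for n in ("scene","top"):
    im=bot.read_camera(n); cv2.imwrite(f"pics/{n}0.png",im[:,:,::-1])
    m=bot.camera_model(n); print(n,np.round(m["camera_matrix"],1).tolist(),np.round(m["camera_from_world"],3).tolist())
a=cv2.imread("pics/scene0.png");b=cv2.imread("pics/top0.png")
E
```

```text
pics
0.0 [ 0.26062681 -0.62198399  0.23031429] [-9.03522696e-04  9.80376879e-01  1.97130138e-01 -2.58434030e-04] 0.0187
scene [[395.2, 0.0, 246.1], [0.0, 395.2, 193.4], [0.0, 0.0, 1.0]] [[0.799, 0.602, -0.009, -0.478], [0.495, -0.665, -0.559, -0.203], [-0.343, 0.442, -0.829, 1.592], [0.0, 0.0, 0.0, 1.0]]
top [[357.6, 0.0, 262.3], [0.0, 357.6, 199.4], [0.0, 0.0, 1.0]] [[-0.001, -1.0, -0.011, 0.041], [-0.998, 0.002, -0.07, 0.586], [0.07, 0.011, -0.997, 1.461], [0.0, 0.0, 0.0, 1.0]]
```

View pics/scene0.png

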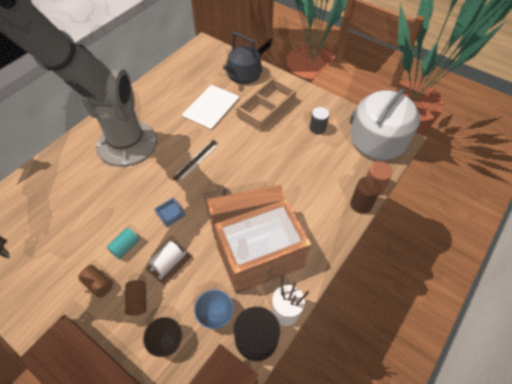

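View pics/top0.png

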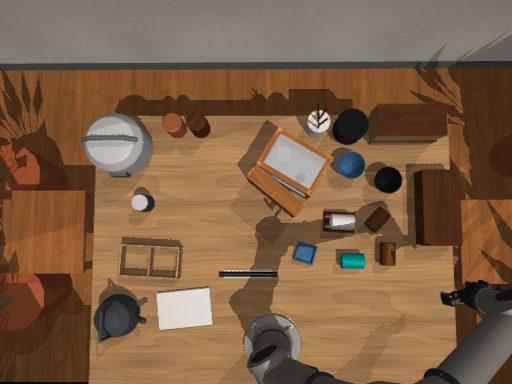

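Scene: the cupboard is turned, at top (290,172), with its door at (277,192) slightly ajar. Candidates for the tumbler are the white one on the stand at top (340,221), turquoise (352,261), brown (388,254) and brown (377,219). The white one at top (340,221) / scene (168,258) fits the description. I'll check it in a close crop.

```bash
python3 - <<'E'
import cv2
b=cv2.imread("pics/top0.png")[120:260,240:370]; cv2.imwrite("pics/topc.png",cv2.resize(b,None,fx=4.2,fy=4.2,interpolation=cv2.INTER_CUBIC))
a=cv2.imread("pics/scene0.png")[175:300,140:320]; cv2.imwrite("pics/scenec.png",cv2.resize(a,None,fx=4.4,fy=4.4,interpolation=cv2.INTER_CUBIC))
E
```

```text
(no output)
```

View pics/topc.png

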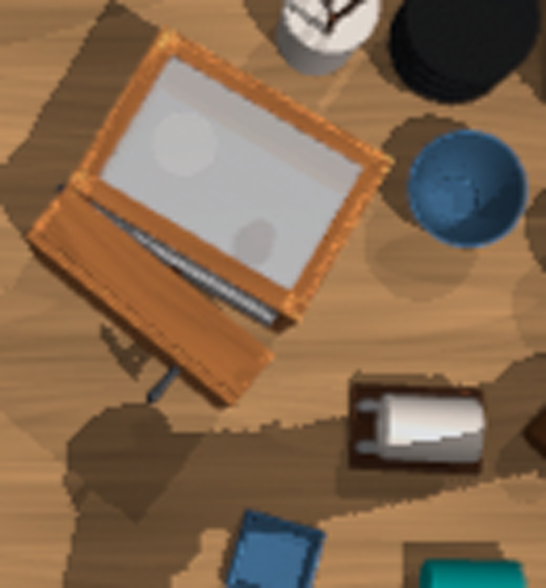

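View pics/scenec.png

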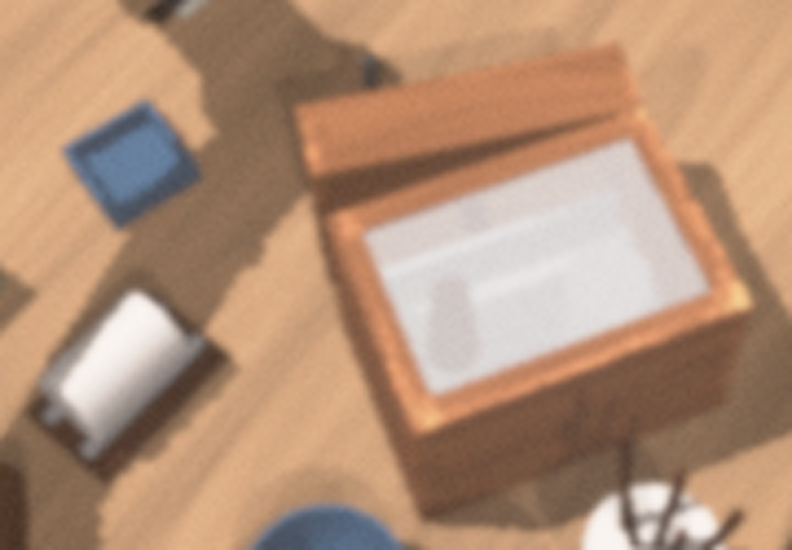

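The crop confirms the choice: a white tumbler lying on the stand, mouth to the image-left (+y). The door is slightly ajar, with its handle at top-crop (163,385). Next I'll fit the poses.

```bash
cat > h.py <<'E'
import numpy as np,cv2
from scipy.optimize import least_squares,minimize
from station import bot
CM={n:(np.array(bot.camera_model(n)["camera_matrix"]),np.array(bot.camera_model(n)["camera_from_world"])) for n in("scene","top")}
def proj(n,P):
    K,T=CM[n]; P=np.atleast_2d(P); c=P@T[:3,:3].T+T[:3,3]; u=c@K.T; return u[:,:2]/u[:,2:]
def R2(a): return np.array([[np.cos(a),-np.sin(a)],[np.sin(a),np.cos(a)]])
def loc(p,P):  # p=(x,y,yaw), P in body frame
    P=np.atleast_2d(np.array(P,float)).copy(); P[:,:2]=P[:,:2]@R2(p[2]).T+p[:2]; return P
def back(n,uv,z):
    K,T=CM[n]; d=T[:3,:3].T@np.linalg.inv(K)@np.r_[uv,1]; o=-T[:3,:3].T@T[:3,3]; return o+d*(z-o[2])/d[2]
tc=lambda a:np.array(a)/4.2+[240,120]; sc=lambda a:np.array(a)/4.4+[140,175]
E
python3 - <<'E'
from h import *
B=np.array([[85,120,165],[85,-120,165],[-85,-120,165],[-85,120,165]])/1000.
t=tc([[170,35],[390,160],[293,325],[78,183]]); s=sc([[750,300],[425,430],[350,212],[635,115]])
for i in range(4): print(back("top",t[i],.165).round(3),back("scene",s[i],.165).round(3))
f=lambda p:np.r_[(proj("top",loc(p,B))-t).ravel(),(proj("scene",loc(p,B))-s).ravel()]
r=least_squares(f,[.6,0,0.5],loss='soft_l1');p=r.x;print("cab",p,np.degrees(p[2]),f(p).round(1))
# door outer top corners -> angle
dt=tc([[30,238],[235,402]]);ds=sc([[617,43],[296,105]])
hinge=loc(p,[-.085,.12,.165])[0]
def door(a,P): # P in door frame: hinge origin, shut axes
    q=np.array(P,float); q[:,:2]=q[:,:2]@R2(-a).T; return loc(p,q+[-.085,.12,0])
D=np.array([[-.06,0,.165],[-.06,-.24,.165]])
g=lambda a:np.r_[(proj("top",door(a[0],D))-dt).ravel(),(proj("scene",door(a[0],D))-ds).ravel()]
a=least_squares(g,[.2]).x;print("door",a,g(a).round(1)); print("handle",door(a[0],[[-.095,-.18,.125]]),"px top",proj("top",door(a[0],[[-.095,-.18,.15]])),"expect",tc([152,397]))
th=np.linspace(0,2*np.pi,40)
def cyl(q):
    c=np.array([[y,.031*np.cos(k),.048+.031*np.sin(k)] for y in(0,.09) for k in th]); return loc(q,c)
masks={}
for n in("top","scene"):
    im=cv2.imread(f"pics/{n}0.png"); hsv=cv2.cvtColor(im,cv2.COLOR_BGR2HSV)
    m=((hsv[...,1]<60)&(hsv[...,2]>95)).astype(np.uint8)
    w=np.zeros_like(m); 
    if n=="top": w[205:240,322:362]=1
    else: w[235:285,140:195]=1
    m=cv2.morphologyEx(m*w,cv2.MORPH_OPEN,np.ones((4,4))); masks[n]=m; print(n,m.sum(),cv2.boundingRect(m))
S=8
def cost(q):
    c=0
    for n,m in masks.items():
        x,y,w,h=(310,195,65,55) if n=="top" else (130,225,75,70)
        M=cv2.resize(m[y:y+h,x:x+w],None,fx=S,fy=S,interpolation=cv2.INTER_LINEAR)
        hull=cv2.convexHull((((proj(n,cyl(q))-[x,y]+.5)*S)).astype(np.float32)).astype(np.int32)
        A=np.zeros_like(M); cv2.fillPoly(A,[hull],1); c+=1-(A&M).sum()/(A|M).sum()
    return c
st=loc([*back("top",tc([482,430]),.048)[:2],np.pi/2],[0,0,0])[0]; print("bottom guess",st)
best=min((minimize(cost,[st[0],st[1],k],method="Nelder-Mead",options=dict(initial_simplex=[[st[0],st[1],k],[st[0]+.01,st[1],k],[st[0],st[1]+.01,k],[st[0],st[1],k+.1]])) for k in(1.45,1.57,1.7)),key=lambda r:r.fun)
print("tumbler bottom x,y,yaw",best.x,best.fun)
print("stand",[back("top",tc(u),.012).round(3) for u in([350,378],[482,385],[482,472],[350,470])])
print("dish",back("top",tc([278,550]),.024),"bowl",back("top",tc([466,188]),.065))
from scipy.spatial.transform import Rotation as R
o=bot.get_obs();w=o['tool_rot'];print(R.from_quat(np.roll(w,-1)).as_matrix().round(3))
E
```

```text
[ 0.845 -0.031  0.165] [ 0.855 -0.026  0.165]
[ 0.731 -0.227  0.165] [ 0.739 -0.227  0.165]
[ 0.583 -0.139  0.165] [ 0.6   -0.132  0.165]
[0.711 0.052 0.165] [0.713 0.05  0.165]
cab [ 0.72085958 -0.08487143 -0.54504409] -31.228725811945218 [-1.2 -2.7  1.1 -0.1  1.1 -0.9 -2.6  0.1  0.1  0.2 -3.1 -0.3 -6.   0.1
  1.5 -2.9]
door [0.12837775] [-1.1 -0.6  0.3  0.2 -0.1 -1.6 -0.3  0.2]
handle [[ 0.52387004 -0.01964663  0.125     ]] px top [[277.68814921 213.31030875]] expect [276.19047619 214.52380952]
top 346 (331, 215, 25, 15)
scene 752 (151, 242, 36, 37)
bottom guess [ 0.49006193 -0.33389034  0.        ]
tumbler bottom x,y,yaw [ 0.49339196 -0.33018597  1.55935667] 0.3843629226372298
stand [array([ 0.542, -0.214,  0.012]), array([ 0.535, -0.344,  0.012]), array([ 0.449, -0.342,  0.012]), array([ 0.451, -0.212,  0.012])]
dish [ 0.37382215 -0.13959345  0.024     ] bowl [ 0.72207072 -0.31875268  0.065     ]
[[ 0.922  0.386 -0.001]
 [ 0.386 -0.922  0.002]
 [-0.    -0.002 -1.   ]]
```

```bash
cat >> h.py <<'E'
def door(p,a,P):
    q=np.array(P,float); q[:,:2]=q[:,:2]@R2(-a).T; return loc(p,q+[-.085,.12,0])
E
python3 - <<'E'
from h import *
B=np.array([[85,120,165],[85,-120,165],[-85,-120,165],[-85,120,165]])/1000.
D=np.array([[-.06,0,.165],[-.06,-.24,.165],[-.095,-.18,.15]])
t=tc([[168,30],[393,160],[297,326],[74,180],[30,238],[235,404],[152,397]]); s=sc([[752,303],[423,433],[330,215],[645,112],[619,43],[296,105],[370,62]])
def f(v):
    P=np.r_[loc(v[:3],B),door(v[:3],v[3],D)]
    return np.r_[(proj("top",P)-t).ravel(),(proj("scene",P)-s).ravel()]
r=least_squares(f,[.72,-.085,-.545,.13],loss='soft_l1');p=r.x;print(p,f(p).round(1))
for a in(p[3],.4,.8,1.2,1.5,1.6): print(a,door(p[:3],a,[[-.095,-.18,.125]])[0].round(3))
print("hinge",loc(p,[-.085,.12,0]),"rackhandle@43",loc(p,[-.128,0,.049]),"peg out",loc(p,[-.155,-.052,.115]))
for n,u in(("rightbrown",[377,219]),("turq",[352,261]),("brown2",[388,254])): print(n,back("top",np.array(u),.04).round(3))
E
```

```text
[ 0.72266206 -0.08631071 -0.54654884  0.14315995] [-0.3 -2.   0.8 -0.6  0.5 -1.6 -1.3  0.3 -0.9 -1.3 -0.1 -0.2  1.1 -1.4
 -0.1  0.3 -2.5 -0.2 -1.3 -0.  -0.5 -1.6  0.  -1.1 -0.  -0.3 -0.1 -0.4]
0.14315994576363505 [ 0.525 -0.018  0.125]
0.4 [0.511 0.032 0.125]
0.8 [0.516 0.113 0.125]
1.2 [0.552 0.185 0.125]
1.5 [0.596 0.227 0.125]
1.6 [0.613 0.238 0.125]
hinge [[0.71241361 0.06038615 0.        ]] rackhandle@43 [[ 0.61330868 -0.01978374  0.049     ]] peg out [[ 0.56321537 -0.05017552  0.115     ]]
rightbrown [ 0.504 -0.426  0.04 ]
turq [ 0.335 -0.322  0.04 ]
brown2 [ 0.363 -0.467  0.04 ]
```

```bash
cat >> h.py <<'E'
from scipy.spatial.transform import Rotation as R
def plan(W,start=None):
    """W: list of (x,y,z,yaw_deg of tool x) ; prints slide/roll for one call each (limits 333mm, 57deg)"""
    o=bot.get_obs()
    if start is None:
        M=R.from_quat(np.roll(o["tool_rot"],-1)).as_matrix(); start=(*o["eef_pos"],np.degrees(np.arctan2(M[1,0],M[0,0])))
    c=np.array(start); print("t",round(o["t"],2),"from",c.round(4),"grip",o["gripper_width"],o["grasp_force"],"F",np.round(o["contact_force"],1))
    for w in W:
        w=np.array(w,float); a=np.radians(c[3]); d=w-c
        s=[np.cos(a)*d[0]+np.sin(a)*d[1],np.sin(a)*d[0]-np.cos(a)*d[1],-d[2]]; r=(-d[3]+180)%360-180
        print("slide",np.round(np.array(s)*1000,1),"roll",round(r,1)); c=w
E
python3 - <<'E'
from h import *
plan([(.39,-.32,.231,82),(.523,-.018,.2,139),(.523,-.018,.105,140.5)])
E
```

```text
t 0.1 from [ 0.2606 -0.6221  0.2304 22.7356] grip 1.0002176222368062 0.0 F [ 1.1 -0.  -0.1]
slide [ 236.  -228.6   -0.6] roll -59.3
slide [317.6  89.7  31. ] roll -57.0
slide [ 0.  0. 95.] roll -1.5
```

>>> send_rows:
  slide:
    - [236,-229,0]
    - [236,-229,0]
    - [236,-229,0]
    - [236,-229,0]
    - [236,-229,0]
    - [236,-229,0]
    - [236,-229,0]
    - [236,-229,0]
  roll: [-57,-57,-57,-57,-57,-57,-57,-57]
  claw: [1,1,1,1,1,1,1,1]
  force: 40

```text
t: 0.77
eef_pos: [0.3905, -0.3174, 0.2312]
tool_rot: [-0.0, 0.765, 0.644, 0.0]
contact_force: [1.2, -0.3, 0.4]
gripper_width: 1.002
grasp_force: 0.0
```

>>> send_rows:
  slide:
    - [321,77,25]
    - [321,77,25]
    - [321,77,25]
    - [321,77,25]
    - [321,77,25]
    - [321,77,25]
    - [321,77,25]
    - [321,77,25]
  roll: [-57,-57,-57,-57,-57,-57,-57,-57]
  claw: [1,1,1,1,1,1,1,1]

```text
t: 1.43
eef_pos: [0.5233, -0.0158, 0.2061]
tool_rot: [-0.0, 0.366, 0.931, -0.0]
contact_force: [-0.2, -1.3, -0.1]
gripper_width: 0.999
grasp_force: 0.0
```

```bash
python3 - <<'E'
from h import *
plan([(.523,-.018,.105,140.5)])
im=bot.read_camera("top")[:,:,::-1]; cv2.imwrite("pics/t1.png",cv2.resize(im[140:250,220:350],None,fx=5,fy=5,interpolation=cv2.INTER_CUBIC))
E
```

```text
t 1.43 from [ 5.233000e-01 -1.580000e-02  2.061000e-01  1.370987e+02] grip 0.9991704803236052 0.0 F [-0.2 -1.3 -0.1]
slide [ -1.3  -1.8 101.1] roll -3.4
```

View pics/t1.png

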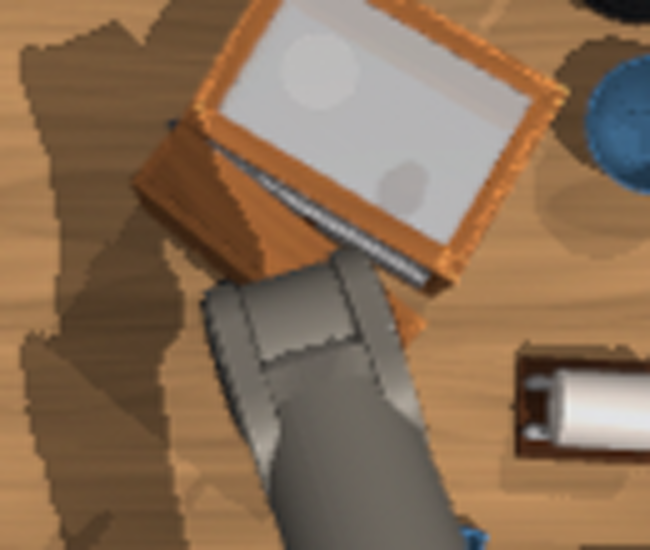

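The picture shows only the wrist over the door handle area, with the fingers hidden beneath it. I'll descend and close on the bar.

>>> send_rows:
  slide:
    - [-1,-2,40]
    - [-1,-2,80]
    - [-1,-2,101]
    - [-1,-2,101]
    - [-1,-2,101]
    - [-1,-2,101]
    - [-1,-2,101]
    - [-1,-2,101]
  roll: [-3,-3,-3,-3,-3,-3,-3,-3]
  claw: [1,1,1,1,0,0,0,0]
  force: 40

```text
t: 2.15
eef_pos: [0.5237, -0.0202, 0.1071]
tool_rot: [0.002, 0.344, 0.939, 0.0]
contact_force: [0.1, -0.7, -0.0]
gripper_width: 0.452
grasp_force: 0.0
```

>>> send_rows:
  slide:
    - [0,0,0]
    - [0,0,0]
    - [0,0,0]
    - [0,0,0]
    - [0,0,0]
    - [0,0,0]
    - [0,0,0]
    - [0,0,0]
  roll: [0,0,0,0,0,0,0,0]
  claw: [0,0,0,0,0,0,0,0]

```text
t: 2.82
eef_pos: [0.5256, -0.019, 0.1069]
tool_rot: [0.003, 0.344, 0.939, 0.002]
contact_force: [6.2, 2.7, -1.3]
gripper_width: 0.126
grasp_force: 38.9
```

```bash
python3 - <<'E'
from h import *
plan([])
H=np.array([.7124,.0604]);p0=np.array([.5252,-.0188]);a=np.radians(139.8);X=np.array([np.cos(a),np.sin(a)]);Y=np.array([X[1],-X[0]])
for k in range(1,9):
    th=.09*k; d=H+R2(-th)@(p0-H)-p0; print(round(X@d*1000),round(Y@d*1000),round(np.degrees(th),1))
E
```

```text
t 2.82 from [ 5.256000e-01 -1.900000e-02  1.069000e-01  1.397651e+02] grip 0.12586684024574749 38.93069386482239 F [ 6.2  2.7 -1.3]
16 9 5.2
31 19 10.3
45 31 15.5
58 44 20.6
70 58 25.8
80 73 30.9
89 89 36.1
97 106 41.3
```

>>> send_rows:
  slide:
    - [16,9,0]
    - [31,19,0]
    - [45,31,0]
    - [58,44,0]
    - [70,58,0]
    - [80,73,0]
    - [89,89,0]
    - [97,106,0]
  roll: [5.2,10.3,15.5,20.6,25.8,30.9,36.1,41.3]
  claw: [0,0,0,0,0,0,0,0]

```text
t: 3.48
eef_pos: [0.5182, 0.1241, 0.1069]
tool_rot: [0.001, 0.655, 0.756, 0.001]
contact_force: [3.6, -1.6, 3.2]
gripper_width: 0.133
grasp_force: 39.7
```

>>> send_rows:
  slide:
    - [16,9,0]
    - [31,19,0]
    - [45,31,0]
    - [58,44,0]
    - [70,58,0]
    - [80,73,0]
    - [89,89,0]
    - [97,106,0]
  roll: [5.2,10.3,15.5,20.6,25.8,30.9,36.1,41.3]
  claw: [0,0,0,0,0,0,0,0]

```text
t: 4.15
eef_pos: [0.6082, 0.2367, 0.1069]
tool_rot: [-0.0, 0.879, 0.477, 0.001]
contact_force: [-1.1, -1.7, 6.8]
gripper_width: 0.132
grasp_force: 39.9
```

```bash
python3 - <<'E'
from h import *
plan([])
p=bot.get_obs()["eef_pos"][:2]-np.array([.7124,.0604]); print(np.hypot(*p), "door", (np.arctan2(-.0788,-.1872)-np.arctan2(p[1],p[0]))%(2*np.pi)+.143)
E
```

```text
t 4.15 from [ 0.6082  0.2367  0.1069 56.9328] grip 0.13203669790320302 39.86559569835663 F [-1.1 -1.7  6.8]
0.20479961620178583 door 1.5782453455607268
```

>>> send_rows:
  slide:
    - [0,0,0]
    - [0,0,0]
    - [0,0,0]
    - [0,0,-10]
    - [0,0,-45]
    - [0,0,-80]
    - [0,0,-100]
    - [0,0,-100]
  roll: [0,0,0,0,0,0,0,0]
  claw: [1,1,1,1,1,1,1,1]

```text
t: 4.82
eef_pos: [0.6098, 0.2357, 0.2119]
tool_rot: [0.0, 0.878, 0.478, 0.005]
contact_force: [0.5, 1.4, -0.2]
gripper_width: 1.001
grasp_force: 0.0
```

```bash
python3 - <<'E'
from h import *
print(bot.get_obs()["q"].round(2))
plan([(.611,.1,.206,103),(.611,-.019,.206,148.7),(.611,-.019,.036,148.7)])
im=bot.read_camera("top")[:,:,::-1]; cv2.imwrite("pics/t2.png",cv2.resize(im[110:260,180:370],None,fx=4,fy=4,interpolation=cv2.INTER_CUBIC))
E
```

```text
[-0.27  0.47 -0.27  1.62  0.14  1.06 -1.15]
t 4.82 from [ 0.6098  0.2357  0.2119 57.1331] grip 1.0011291514504566 0.0 F [ 0.5  1.4 -0.2]
slide [-113.3   74.7    5.9] roll -45.9
slide [-116.   -26.8   -0. ] roll -45.7
slide [  0.   0. 170.] roll 0.0
```

View pics/t2.png

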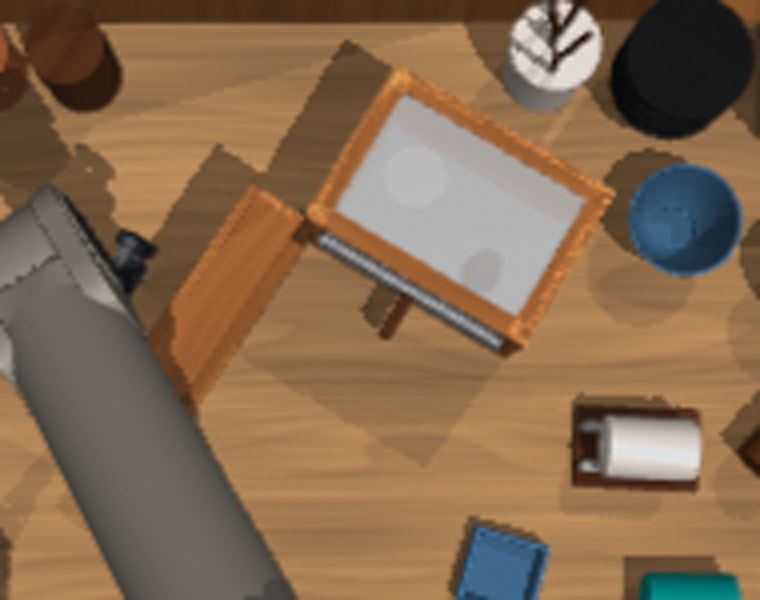

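Image: the door stands wide open at crop (230,290). The rack's tab is visible from (405,295) to (385,335), and the white tumbler is still on the stand with the inside of its mouth at the left.

```bash
python3 - <<'E'
from h import *
p=[.7227,-.0863,-.5465]
print(back("top",np.array([386,334])/4+[179.6,109.6],.064), loc(p,[-.135,0,.064]))
print(back("top",np.array([407,296])/4+[179.6,109.6],.064), loc(p,[-.085,0,.064]))
c=lambda u:np.array(u)/4+[179.6,109.6]
print("tumbler ends",[back("top",c(u),z).round(3) for u,z in(([603,448],.048),([700,450],.048),([650,415],.06),([650,478],.045))])
E
```

```text
[ 0.60789581 -0.0163521   0.064     ] [[ 0.60736293 -0.01614047  0.064     ]]
[ 0.64631023 -0.03765297  0.064     ] [[ 0.65008036 -0.04212548  0.064     ]]
tumbler ends [array([ 0.493, -0.236,  0.048]), array([ 0.491, -0.333,  0.048]), array([ 0.526, -0.281,  0.06 ]), array([ 0.463, -0.283,  0.045])]
```

>>> send_rows:
  slide:
    - [-113,75,0]
    - [-113,75,0]
    - [-113,75,0]
    - [-113,75,0]
    - [-113,75,0]
    - [-113,75,0]
    - [-113,75,0]
    - [-113,75,0]
  roll: [-46,-46,-46,-46,-46,-46,-46,-46]
  claw: [0.6,0.6,0.6,0.6,0.6,0.6,0.6,0.6]

```text
t: 5.53
eef_pos: [0.608, 0.0983, 0.2043]
tool_rot: [-0.001, 0.621, 0.784, -0.001]
contact_force: [-0.7, -0.3, 0.2]
gripper_width: 0.6
grasp_force: 0.0
```

>>> send_rows:
  slide:
    - [-116,-27,0]
    - [-116,-27,0]
    - [-116,-27,0]
    - [-116,-27,0]
    - [-116,-27,0]
    - [-116,-27,0]
    - [-116,-27,0]
    - [-116,-27,0]
  roll: [-46,-46,-46,-46,-46,-46,-46,-46]
  claw: [0.6,0.6,0.6,0.6,0.6,0.6,0.6,0.6]

```text
t: 6.2
eef_pos: [0.6083, -0.0202, 0.2046]
tool_rot: [-0.001, 0.266, 0.964, -0.0]
contact_force: [-1.1, 0.5, -0.2]
gripper_width: 0.601
grasp_force: 0.0
```

>>> send_rows:
  slide:
    - [-2,3,40]
    - [-2,3,80]
    - [-2,3,120]
    - [-2,3,150]
    - [-2,3,168]
    - [-2,3,168]
    - [-2,3,168]
    - [-2,3,168]
  roll: [0,0,0,0,0,0,0,0]
  claw: [0.6,0.6,0.6,0.6,0.6,0.6,0,0]

```text
t: 6.87
eef_pos: [0.6134, -0.0179, 0.0386]
tool_rot: [0.001, 0.267, 0.964, 0.0]
contact_force: [0.0, 0.8, -0.5]
gripper_width: 0.329
grasp_force: 0.0
```

>>> send_rows:
  slide:
    - [0,0,0]
    - [0,0,0]
    - [0,0,0]
    - [0,0,0]
    - [10,0,0]
    - [25,0,0]
    - [40,0,0]
    - [55,0,0]
  roll: [0,0,0,0,0,0,0,0]
  claw: [0,0,0,0,0,0,0,0]

```text
t: 7.53
eef_pos: [0.5663, 0.0092, 0.0393]
tool_rot: [0.002, 0.267, 0.964, -0.0]
contact_force: [-0.4, -3.0, 7.2]
gripper_width: 0.154
grasp_force: 42.4
```

>>> send_rows:
  slide:
    - [15,0,0]
    - [30,0,0]
    - [45,0,0]
    - [60,0,0]
    - [70,0,0]
    - [74,0,0]
    - [74,0,0]
    - [74,0,0]
  roll: [0,0,0,0,0,0,0,0]
  claw: [0,0,0,0,0,0,0,0]

```text
t: 8.2
eef_pos: [0.5021, 0.0478, 0.0393]
tool_rot: [0.001, 0.266, 0.964, -0.0]
contact_force: [-4.5, -3.6, 12.9]
gripper_width: 0.159
grasp_force: 43.3
```

>>> send_rows:
  slide:
    - [0,0,0]
    - [0,0,0]
    - [0,0,-10]
    - [0,0,-50]
    - [0,0,-90]
    - [0,0,-130]
    - [0,0,-170]
    - [0,0,-180]
  roll: [0,0,0,0,0,0,0,0]
  claw: [1,1,1,1,1,1,1,1]

```text
t: 8.87
eef_pos: [0.5046, 0.0494, 0.2242]
tool_rot: [0.005, 0.266, 0.964, 0.002]
contact_force: [0.7, -0.2, 0.6]
gripper_width: 1.0
grasp_force: 0.0
```

```bash
python3 - <<'E'
from h import *
plan([(.494,-.22,.22,90),(.494,-.308,.15,90),(.494,-.308,.03,90)])
E
```

```text
t 8.87 from [5.046000e-01 4.940000e-02 2.242000e-01 1.491649e+02] grip 0.9998535373995021 0.0 F [ 0.7 -0.2  0.6]
slide [-128.9 -236.8    4.2] roll 59.2
slide [-88.   0.  70.] roll 0.0
slide [  0.   0. 120.] roll 0.0
```

>>> send_rows:
  slide:
    - [-129,-237,0]
    - [-129,-237,0]
    - [-129,-237,0]
    - [-129,-237,0]
    - [-129,-237,0]
    - [-129,-237,0]
    - [-129,-237,0]
    - [-129,-237,0]
  roll: [57,57,57,57,57,57,57,57]
  claw: [1,1,1,1,1,1,1,1]

```text
t: 9.53
eef_pos: [0.4894, -0.2279, 0.2174]
tool_rot: [0.001, 0.699, 0.715, -0.001]
contact_force: [0.0, 0.1, -0.2]
gripper_width: 1.003
grasp_force: 0.0
```

>>> send_rows:
  slide:
    - [-95,-3,40]
    - [-95,-3,70]
    - [-95,-3,70]
    - [-95,-3,70]
    - [-95,-3,70]
    - [-95,-3,70]
    - [-95,-3,70]
    - [-95,-3,70]
  roll: [2,2,2,2,2,2,2,2]
  claw: [1,1,1,1,1,1,1,1]
  force: 20

```text
t: 10.2
eef_pos: [0.4926, -0.3155, 0.1487]
tool_rot: [0.001, 0.705, 0.709, 0.001]
contact_force: [0.3, 0.4, 0.3]
gripper_width: 1.0
grasp_force: 0.0
```

```bash
python3 - <<'E'
from h import *
plan([(.494,-.315,.03,90)])
E
```

```text
t 10.2 from [ 0.4926 -0.3155  0.1487 90.2614] grip 1.0000526761809923 0.0 F [0.3 0.4 0.3]
slide [  0.5   1.4 118.7] roll 0.3
```

Descend, close, then lift to see whether it pivots under gravity.

>>> send_rows:
  slide:
    - [0,1,40]
    - [0,1,80]
    - [0,1,110]
    - [0,1,118]
    - [0,1,118]
    - [0,1,118]
    - [0,1,118]
    - [0,1,118]
  roll: [0,0,0,0,0,0,0,0]
  claw: [1,1,1,1,1,0,0,0]
  force: 20

```text
t: 10.87
eef_pos: [0.4919, -0.3176, 0.0317]
tool_rot: [0.0, 0.707, 0.708, -0.001]
contact_force: [-5.4, 1.4, 6.3]
gripper_width: 0.73
grasp_force: 20.6
```

>>> send_rows:
  slide:
    - [0,0,0]
    - [0,0,0]
    - [0,0,-10]
    - [0,0,-35]
    - [0,0,-60]
    - [0,0,-85]
    - [0,0,-100]
    - [0,0,-100]
  roll: [0,0,0,0,0,0,0,0]
  claw: [0,0,0,0,0,0,0,0]

```text
t: 11.53
eef_pos: [0.4958, -0.3182, 0.1354]
tool_rot: [0.005, 0.706, 0.708, 0.001]
contact_force: [0.3, -0.6, -0.7]
gripper_width: 0.726
grasp_force: 22.7
```

```bash
python3 - <<'E'
from h import *
plan([])
i=bot.read_camera("scene")[:,:,::-1]; j=bot.read_camera("top")[:,:,::-1]
f=lambda a:cv2.resize(a,(390,390),interpolation=cv2.INTER_CUBIC)
cv2.imwrite("pics/g1.png",np.hstack([f(i[180:310,90:220]),f(j[150:280,260:390])]))
E
```

```text
t 11.53 from [ 0.4958 -0.3182  0.1354 90.1303] grip 0.7260617981153078 22.67263996938709 F [ 0.3 -0.6 -0.7]
```

View pics/g1.png

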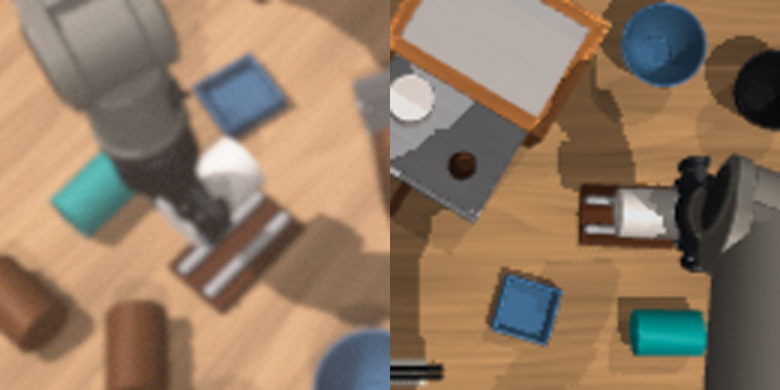

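The tumbler stays level in the grip, so it doesn't pivot under gravity. The rack is fully out, the free peg at right-crop (462,165). I'll tip it in the grip instead: first press its lower rim against the stand slab's side, then finish against the cupboard's side wall.

>>> send_rows:
  slide:
    - [18,74,0]
    - [18,74,0]
    - [18,74,0]
    - [18,74,0]
    - [18,74,0]
    - [18,74,0]
    - [18,74,0]
    - [18,74,0]
  roll: [-7,-14,-21,-28,-35,-42,-50,-50]
  claw: [0,0,0,0,0,0,0,0]

```text
t: 12.3
eef_pos: [0.5656, -0.2983, 0.1279]
tool_rot: [-0.001, 0.339, 0.941, 0.0]
contact_force: [1.1, -0.2, -1.3]
gripper_width: 0.731
grasp_force: 22.8
```

>>> send_rows:
  slide:
    - [-34,68,25]
    - [-34,68,25]
    - [-34,68,25]
    - [-34,68,25]
    - [-34,68,25]
    - [-34,68,25]
    - [-34,68,25]
    - [-34,68,25]
  roll: [-7,-14,-21,-28,-35,-40,-40,-40]
  claw: [0,0,0,0,0,0,0,0]

```text
t: 12.97
eef_pos: [0.6356, -0.268, 0.1035]
tool_rot: [-0.001, 0.001, 1.0, 0.0]
contact_force: [-0.1, 0.6, -0.5]
gripper_width: 0.728
grasp_force: 22.8
```

```bash
python3 - <<'E'
from h import *
plan([(.64,-.27,.0225,180)])
E
```

```text
t 12.97 from [ 6.356000e-01 -2.680000e-01  1.035000e-01  1.798492e+02] grip 0.727863443702656 22.805551825877046 F [-0.1  0.6 -0.5]
slide [-4.4 -1.9 81. ] roll -0.2
```

>>> send_rows:
  slide:
    - [-4,0,30]
    - [-4,0,60]
    - [-4,0,75]
    - [-4,0,80]
    - [-4,0,80]
    - [-4,0,80]
    - [-4,0,80]
    - [-4,0,80]
  roll: [0,0,0,0,0,0,0,0]
  claw: [0,0,0,0,0,0,0,0]

```text
t: 13.63
eef_pos: [0.6413, -0.2684, 0.0262]
tool_rot: [0.001, -0.001, 1.0, -0.0]
contact_force: [0.1, 0.2, -1.5]
gripper_width: 0.722
grasp_force: 22.8
```

>>> send_rows:
  slide:
    - [8,0,5]
    - [20,0,5]
    - [30,0,5]
    - [35,0,-4]
    - [40,0,-13]
    - [48,0,-22]
    - [55,0,-29]
    - [55,0,-29]
  roll: [0,0,0,0,0,0,0,0]
  claw: [0,0,0,0,0,0,0,0]

```text
t: 14.3
eef_pos: [0.5855, -0.269, 0.0557]
tool_rot: [0.002, -0.001, 1.0, -0.001]
contact_force: [5.3, -0.4, 2.3]
gripper_width: 0.723
grasp_force: 21.9
```

```bash
python3 - <<'E'
from h import *
plan([])
i=bot.read_camera("scene")[:,:,::-1]; cv2.imwrite("pics/g2.png",cv2.resize(i[190:310,110:260],None,fx=4,fy=4,interpolation=cv2.INTER_CUBIC))
E
```

```text
t 14.3 from [ 5.855000e-01 -2.690000e-01  5.570000e-02 -1.799186e+02] grip 0.722690279630765 21.94583158940077 F [ 5.3 -0.4  2.3]
```

View pics/g2.png

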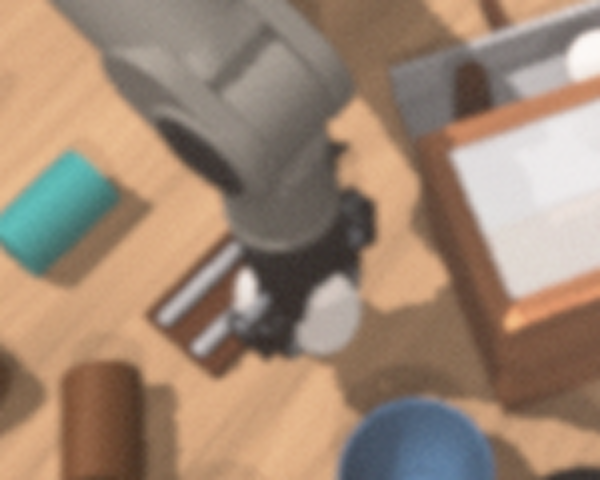

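It works. The tumbler's bottom disc, at (335,315), now faces up and outwards, and the stop presses back with 5 N. I'll carry on along the arc.

>>> send_rows:
  slide:
    - [7,0,-5]
    - [13,0,-8]
    - [19,0,-11]
    - [26,0,-13]
    - [33,0,-15]
    - [38,0,-16]
    - [38,0,-16]
    - [38,0,-16]
  roll: [0,0,0,0,0,0,0,0]
  claw: [0,0,0,0,0,0,0,0]

```text
t: 15.02
eef_pos: [0.5496, -0.269, 0.0711]
tool_rot: [0.003, -0.001, 1.0, -0.001]
contact_force: [6.4, -1.8, 8.7]
gripper_width: 0.716
grasp_force: 19.9
```

>>> send_rows:
  slide:
    - [0,0,-20]
    - [0,0,-41]
    - [-10,9,-41]
    - [-10,9,-41]
    - [-10,9,-41]
    - [-10,9,-41]
    - [-10,9,-41]
    - [-10,9,-41]
  roll: [0,0,7,14,21,28,35,40]
  claw: [0,0,0,0,0,0,0,0]

```text
t: 15.68
eef_pos: [0.5543, -0.2589, 0.1084]
tool_rot: [-0.003, 0.344, 0.939, -0.0]
contact_force: [-0.8, 0.5, -1.6]
gripper_width: 0.715
grasp_force: 23.5
```

>>> send_rows:
  slide:
    - [-6,14,0]
    - [-6,14,0]
    - [-6,14,0]
    - [-6,14,0]
    - [-6,14,0]
    - [-6,14,0]
    - [-6,14,0]
    - [-6,14,0]
  roll: [7,14,21,28,35,42,49,55]
  claw: [0,0,0,0,0,0,0,0]

```text
t: 16.35
eef_pos: [0.5678, -0.252, 0.1084]
tool_rot: [-0.003, 0.739, 0.674, -0.002]
contact_force: [0.2, 0.6, -1.5]
gripper_width: 0.719
grasp_force: 23.5
```

>>> send_rows:
  slide:
    - [0,0,0]
    - [0,0,0]
    - [0,0,0]
    - [0,0,0]
    - [11,5,0]
    - [22,11,0]
    - [22,11,0]
    - [22,11,0]
  roll: [7,14,21,26,26,26,26,26]
  claw: [0,0,0,0,0,0,0,0]

```text
t: 17.02
eef_pos: [0.5839, -0.2292, 0.1098]
tool_rot: [-0.001, 0.869, 0.496, -0.0]
contact_force: [0.4, -0.7, -1.4]
gripper_width: 0.716
grasp_force: 23.5
```

```bash
python3 - <<'E'
from h import *
plan([(.610,-.1945,.109,58.7)])
E
```

```text
t 17.02 from [ 0.5839 -0.2292  0.1098 59.4159] grip 0.7158038288376509 23.502121682540746 F [ 0.4 -0.7 -1.4]
slide [43.2  4.9  0.8] roll 0.7
```

>>> send_rows:
  slide:
    - [7,2,0]
    - [14,4,0]
    - [21,4,0]
    - [27,4,0]
    - [32,4,0]
    - [36,4,0]
    - [38,4,0]
    - [40,4,0]
  roll: [1,1,1,1,1,1,1,1]
  claw: [0,0,0,0,0,0,0,0]

```text
t: 17.68
eef_pos: [0.6073, -0.1994, 0.1104]
tool_rot: [0.0, 0.874, 0.486, -0.0]
contact_force: [-1.3, -3.5, 0.1]
gripper_width: 0.703
grasp_force: 21.6
```

>>> send_rows:
  slide:
    - [2,0,0]
    - [4,0,0]
    - [6,0,0]
    - [6,0,0]
    - [6,0,0]
    - [6,0,0]
    - [6,0,0]
    - [6,0,0]
  roll: [0,0,0,0,0,0,0,0]
  claw: [0,0,0,0,0,0,0,0]

```text
t: 18.35
eef_pos: [0.6107, -0.1939, 0.1103]
tool_rot: [-0.0, 0.874, 0.486, 0.0]
contact_force: [-0.8, -1.2, 0.0]
gripper_width: 0.706
grasp_force: 21.7
```

```bash
python3 - <<'E'
from h import *
plan([])
p=np.array([.7227,-.0863]);print("cab",R2(.5465)@(bot.get_obs()["eef_pos"][:2]-p))
i=bot.read_camera("scene")[:,:,::-1]; j=bot.read_camera("top")[:,:,::-1]
f=lambda a:cv2.resize(a,(390,390),interpolation=cv2.INTER_CUBIC)
cv2.imwrite("pics/g3.png",np.hstack([f(i[180:310,130:260]),f(j[130:260,250:380])]))
E
```

```text
t 18.35 from [ 0.6107 -0.1939  0.1103 58.1368] grip 0.7055414316735859 21.725109607796185 F [-0.8 -1.2  0. ]
cab [-0.03980305 -0.15010459]
```

View pics/g3.png

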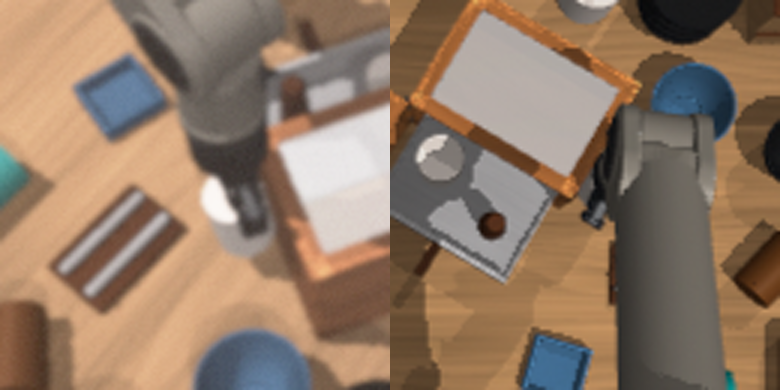

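The left crop shows the tumbler nearly upright with its bottom up at (215,200), and the free peg at right-crop (490,225). One more firm push will make it flush with the wall.

>>> send_rows:
  slide:
    - [2,0,0]
    - [4,0,0]
    - [5,0,0]
    - [6,0,0]
    - [6,0,0]
    - [6,0,0]
    - [6,0,0]
    - [6,0,0]
  roll: [0,0,0,0,0,0,0,0]
  claw: [0,0,0,0,0,0,0,0]

```text
t: 19.12
eef_pos: [0.6136, -0.1892, 0.1103]
tool_rot: [0.0, 0.874, 0.486, -0.0]
contact_force: [-3.1, -4.2, 2.1]
gripper_width: 0.697
grasp_force: 21.8
```

>>> send_rows:
  slide:
    - [2,0,0]
    - [4,0,0]
    - [4,0,0]
    - [4,0,0]
    - [4,0,0]
    - [4,0,0]
    - [4,0,0]
    - [4,0,0]
  roll: [0,0,0,0,0,0,0,0]
  claw: [0,0,0,0,0,0,0,0]

```text
t: 19.78
eef_pos: [0.6137, -0.1891, 0.1103]
tool_rot: [0.001, 0.875, 0.485, -0.002]
contact_force: [-7.4, -8.9, 5.1]
gripper_width: 0.704
grasp_force: 22.2
```

```bash
python3 - <<'E'
from h import *
plan([]); p=np.array([.7227,-.0863]);print("cab",R2(.5465)@(bot.get_obs()["eef_pos"][:2]-p), bot.get_obs()["torque"])
E
```

```text
t 19.78 from [ 0.6137 -0.1891  0.1103 57.9742] grip 0.7040280528031975 22.249781222781166 F [-7.4 -8.9  5.1]
cab [-0.03971076 -0.14448494] [-2.07942689  1.63962596  0.02130724]
```

It's flush: 11 N and no more motion. The tool ends 24.5 mm from the wall, so the tumbler's axis lies about 6.5 mm behind the tool axis (tool -x), which agrees with the 60 mm chord measured.

```bash
python3 - <<'E'
from h import *
pk=back("top",np.array([100,222])/3+[249.7,129.7],.115); pm=loc([.7227,-.0863,-.5465],[-.155,-.052,.115])[0]; print(pk,pm)
# blob centroid of the peg tip in a fresh top view
j=bot.read_camera("top").astype(int); w=j[195:215,272:296]; m=(w[...,0]>w[...,2]+18)&(w.sum(2)<260); print(m.sum(),np.argwhere(m).mean(0)+[195,272] if m.any() else None, [back("top",(np.argwhere(m).mean(0)+[195,272])[::-1],.115)])
t=pm[:2]+.0065*np.array([.53,.848]); print(t)
plan([(.6,-.212,.13,58),(.525,-.15,.22,58),(*t,.22,58),(*t,.19,58),(*t,.09,58)])
E
```

```text
[ 0.56215399 -0.04162085  0.115     ] [ 0.56325154 -0.0501726   0.115     ]
57 [204.56140351 283.66666667] [array([ 0.55880868, -0.04405602,  0.115     ])]
[ 0.56669654 -0.0446606 ]
t 19.83 from [ 0.6137 -0.1891  0.1103 57.9776] grip 0.7021922173645834 22.248694652225822 F [-7.2 -9.7  5. ]
slide [-26.7   0.6 -19.7] roll -0.0
slide [ 12.8 -96.5 -90. ] roll 0.0
slide [111.4 -20.5  -0. ] roll 0.0
slide [ 0.  0. 30.] roll 0.0
slide [  0.   0. 100.] roll 0.0
```

>>> send_rows:
  slide:
    - [-13,0,-10]
    - [-27,0,-20]
    - [-27,0,-45]
    - [-24,-30,-70]
    - [-20,-60,-95]
    - [-14,-96,-110]
    - [-14,-96,-110]
    - [-14,-96,-110]
  roll: [0,0,0,0,0,0,0,0]
  claw: [0,0,0,0,0,0,0,0]

```text
t: 20.5
eef_pos: [0.5272, -0.1452, 0.2226]
tool_rot: [0.001, 0.873, 0.487, 0.002]
contact_force: [0.7, -0.7, -1.9]
gripper_width: 0.702
grasp_force: 23.8
```

>>> send_rows:
  slide:
    - [20,-4,0]
    - [40,-8,0]
    - [60,-12,0]
    - [80,-16,0]
    - [100,-20,0]
    - [113,-23,0]
    - [113,-23,0]
    - [113,-23,0]
  roll: [0,0,0,0,0,0,0,0]
  claw: [0,0,0,0,0,0,0,0]

```text
t: 21.17
eef_pos: [0.5674, -0.0387, 0.2199]
tool_rot: [-0.0, 0.874, 0.486, -0.0]
contact_force: [0.1, -1.0, -2.1]
gripper_width: 0.701
grasp_force: 23.8
```

```bash
python3 - <<'E'
from h import *
plan([(.5655,-.0415,.15,58),(.5655,-.0415,.09,58)])
i=bot.read_camera("scene")[:,:,::-1]; j=bot.read_camera("top")[:,:,::-1]
f=lambda a:cv2.resize(a,(390,390),interpolation=cv2.INTER_CUBIC)
print(proj("scene",[.562,-.047,.115]))
cv2.imwrite("pics/g4.png",np.hstack([f(i[150:280,150:280]),f(j[130:260,230:360])]))
E
```

```text
t 21.17 from [ 5.67400e-01 -3.87000e-02  2.19900e-01  5.81922e+01] grip 0.701024732735141 23.797458285698667 F [ 0.1 -1.  -2.1]
slide [-3.4 -0.1 69.9] roll 0.2
slide [ 0.  0. 60.] roll 0.0
[[227.94482256 206.327665  ]]
```

View pics/g4.png

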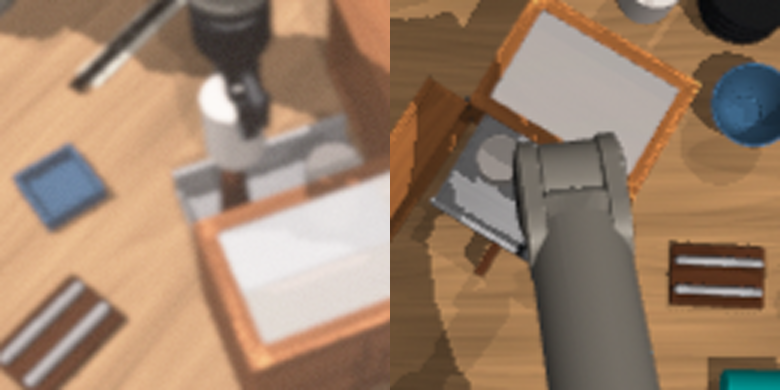

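The left crop shows the tumbler upright, bottom up at about (220,98), just above the peg at (233,185). I'll check the alignment numerically.

```bash
python3 - <<'E'
from h import *
im=cv2.imread("pics/g4.png")[:,:390]; im=cv2.resize(im,(130,130),interpolation=cv2.INTER_AREA)
hsv=cv2.cvtColor(im,cv2.COLOR_BGR2HSV); m=((hsv[...,1]<70)&(hsv[...,2]>110)).astype(np.uint8); w=np.zeros_like(m); w[24:60,62:92]=1; m*=w
for r in range(24,60,3): 
    c=np.flatnonzero(m[r]); print(r+150,(c.min()+150,c.max()+150) if len(c) else None)
def pr(p,top):
    th=np.linspace(0,6.28,60)
    a=np.c_[p[0]+.031*np.cos(th),p[1]+.031*np.sin(th),th*0+top]; b=a.copy(); b[:,2]-=.09
    A,Bm=proj("scene",a),proj("scene",b); return A.min(0).round(1),A.max(0).round(1),Bm.min(0).round(1),Bm.max(0).round(1)
for top in(.25,.258,.265): print(top,pr((.564,-.0442),top))
E
```

```text
174 (np.int64(220), np.int64(223))
177 (np.int64(218), np.int64(233))
180 (np.int64(216), np.int64(234))
183 (np.int64(216), np.int64(227))
186 (np.int64(216), np.int64(229))
189 (np.int64(217), np.int64(229))
192 (np.int64(217), np.int64(229))
195 (np.int64(218), np.int64(241))
198 (np.int64(218), np.int64(241))
201 (np.int64(219), np.int64(241))
204 (np.int64(213), np.int64(241))
207 (np.int64(212), np.int64(241))
0.25 (array([216.5, 173.4]), array([237.4, 190.4]), array([218.5, 190.4]), array([238.1, 206.8]))
0.258 (array([216.3, 171.8]), array([237.3, 188.9]), array([218.3, 188.9]), array([238.1, 205.4]))
0.265 (array([216.1, 170.4]), array([237.2, 187.5]), array([218.2, 187.7]), array([238. , 204.2]))
```

Aligned within a few mm. I'll lower it, slowing near the end.

>>> send_rows:
  slide:
    - [-3,0,15]
    - [-3,0,35]
    - [-3,0,55]
    - [-3,0,70]
    - [-3,0,85]
    - [-3,0,100]
    - [-3,0,110]
    - [-3,0,110]
  roll: [0,0,0,0,0,0,0,0]
  claw: [0,0,0,0,0,0,0,0]

```text
t: 21.93
eef_pos: [0.5638, -0.0426, 0.1082]
tool_rot: [-0.001, 0.874, 0.485, -0.002]
contact_force: [-0.0, 0.0, -1.2]
gripper_width: 0.698
grasp_force: 23.8
```

>>> send_rows:
  slide:
    - [0,0,3]
    - [0,0,6]
    - [0,0,9]
    - [0,0,12]
    - [0,0,14]
    - [0,0,16]
    - [0,0,16]
    - [0,0,16]
  roll: [0,0,0,0,0,0,0,0]
  claw: [0,0,0,0,0,0,0,0]

```text
t: 22.6
eef_pos: [0.5655, -0.0412, 0.0943]
tool_rot: [-0.0, 0.874, 0.486, -0.0]
contact_force: [0.1, 0.1, -0.3]
gripper_width: 0.701
grasp_force: 23.8
```

>>> send_rows:
  slide:
    - [0,0,2]
    - [0,0,4]
    - [0,0,5]
    - [0,0,6]
    - [0,0,7]
    - [0,0,8]
    - [0,0,8]
    - [0,0,8]
  roll: [0,0,0,0,0,0,0,0]
  claw: [0,0,0,0,0,0,0,0]

```text
t: 23.27
eef_pos: [0.5655, -0.0412, 0.0863]
tool_rot: [-0.0, 0.874, 0.486, -0.0]
contact_force: [0.2, -1.0, -1.3]
gripper_width: 0.707
grasp_force: 23.8
```

>>> send_rows:
  slide:
    - [0,0,2]
    - [0,0,4]
    - [0,0,5]
    - [0,0,6]
    - [0,0,7]
    - [0,0,8]
    - [0,0,8]
    - [0,0,8]
  roll: [0,0,0,0,0,0,0,0]
  claw: [0,0,0,0,0,0,0,0]

```text
t: 23.93
eef_pos: [0.571, -0.044, 0.0844]
tool_rot: [0.004, 0.875, 0.485, 0.004]
contact_force: [-4.8, -5.9, 37.0]
gripper_width: 0.703
grasp_force: 28.6
```

Firm contact with the peg tip at the expected height. I'll relieve the pressure, release, then rise.

>>> send_rows:
  slide:
    - [0,0,-4]
    - [0,0,-6]
    - [0,0,-6]
    - [0,0,-6]
    - [0,0,-6]
    - [0,0,-6]
    - [0,0,-6]
    - [0,0,-6]
  roll: [0,0,0,0,0,0,0,0]
  claw: [0,0,0,1,1,1,1,1]

```text
t: 24.6
eef_pos: [0.5633, -0.0404, 0.083]
tool_rot: [-0.001, 0.874, 0.486, -0.002]
contact_force: [-4.4, 2.7, -1.1]
gripper_width: 1.002
grasp_force: 0.0
```

>>> send_rows:
  slide:
    - [0,0,-10]
    - [0,0,-30]
    - [0,0,-60]
    - [0,0,-90]
    - [0,0,-120]
    - [0,0,-130]
    - [0,0,-130]
    - [0,0,-130]
  roll: [0,0,0,0,0,0,0,0]
  claw: [1,1,1,1,1,1,1,1]

```text
t: 25.27
eef_pos: [0.5658, -0.0415, 0.2146]
tool_rot: [0.0, 0.874, 0.486, 0.001]
contact_force: [-0.6, -0.2, -0.6]
gripper_width: 0.997
grasp_force: 0.0
```

```bash
python3 - <<'E'
from h import *
plan([(.502,.048,.21,103),(.502,.048,.2,149),(.502,.048,.0395,149)])
E
```

```text
t 25.27 from [ 5.65800e-01 -4.15000e-02  2.14600e-01  5.81209e+01] grip 0.9973593719664543 0.0 F [-0.6 -0.2 -0.6]
slide [  42.3 -101.4    4.6] roll -44.9
slide [ 0.  0. 10.] roll -46.0
slide [  0.    0.  160.5] roll 0.0
```

>>> send_rows:
  slide:
    - [42,-101,0]
    - [42,-101,0]
    - [42,-101,0]
    - [42,-101,0]
    - [42,-101,0]
    - [42,-101,0]
    - [42,-101,0]
    - [42,-101,0]
  roll: [-45,-45,-45,-45,-45,-45,-45,-45]
  claw: [0.6,0.6,0.6,0.6,0.6,0.6,0.6,0.6]

```text
t: 25.93
eef_pos: [0.5009, 0.0475, 0.2125]
tool_rot: [-0.001, 0.621, 0.784, -0.001]
contact_force: [0.3, 0.0, -0.5]
gripper_width: 0.6
grasp_force: 0.0
```

>>> send_rows:
  slide:
    - [0,0,0]
    - [0,0,0]
    - [0,0,0]
    - [0,0,0]
    - [0,0,0]
    - [0,0,0]
    - [0,0,0]
    - [0,0,0]
  roll: [-46,-46,-46,-46,-46,-46,-46,-46]
  claw: [0.6,0.6,0.6,0.6,0.6,0.6,0.6,0.6]

```text
t: 26.6
eef_pos: [0.5012, 0.0475, 0.213]
tool_rot: [-0.001, 0.266, 0.964, -0.0]
contact_force: [-0.6, -0.4, -0.3]
gripper_width: 0.598
grasp_force: 0.0
```

```bash
python3 - <<'E'
from h import *
plan([(.502,.048,.0395,149)])
for n in("top","scene"):
    hsv=cv2.cvtColor(bot.read_camera(n),cv2.COLOR_RGB2HSV); m=((hsv[...,1]<45)&(hsv[...,2]>165)).astype(np.uint8)
    k,l,s,c=cv2.connectedComponentsWithStats(m)
    P=[.562,-.047,.12]; U=loc([.7227,-.0863,-.5465],[-.12,.052,.12])[0]
    print(n,"expected top discs",proj(n,[P,U]).round(1).tolist())
    e=proj(n,[P,U])
    for i in range(1,k):
        if s[i,4]>25 and np.linalg.norm(e-c[i],axis=1).min()<25: print(s[i],c[i].round(1), back(n,c[i],.12).round(3))
E
```

```text
t 26.6 from [5.012000e-01 4.750000e-02 2.130000e-01 1.491393e+02] grip 0.5980482349989829 0.0 F [-0.6 -0.4 -0.3]
slide [ -0.4   0.8 173.5] roll 0.1
top expected top discs [[284.5, 203.7], [267.0, 181.8]]
[260 174  15  15 187] [267.2 181. ] [0.65 0.02 0.12]
[277 197  16  15 193] [284.2 203.8] [ 0.561 -0.046  0.12 ]
scene expected top discs [[227.9, 205.5], [261.4, 204.7]]
[209 195  62  29 639] [236.5 207.2] [ 0.588 -0.035  0.12 ]
```

Both tumblers show as round discs on their pegs, the new one within 2 mm of the expected spot. Next I'll grip the tab and push the rack home.

>>> send_rows:
  slide:
    - [0,1,40]
    - [0,1,80]
    - [0,1,120]
    - [0,1,155]
    - [0,1,173]
    - [0,1,173]
    - [0,1,173]
    - [0,1,173]
  roll: [0,0,0,0,0,0,0,0]
  claw: [0.6,0.6,0.6,0.6,0.6,0.6,0,0]
  force: 40

```text
t: 27.37
eef_pos: [0.5034, 0.0489, 0.0424]
tool_rot: [0.001, 0.267, 0.964, 0.0]
contact_force: [0.2, -0.5, 1.9]
gripper_width: 0.327
grasp_force: 0.0
```

>>> send_rows:
  slide:
    - [0,0,0]
    - [0,0,0]
    - [0,0,0]
    - [0,0,0]
    - [-4,0,0]
    - [-11,0,0]
    - [-20,0,0]
    - [-30,0,0]
  roll: [0,0,0,0,0,0,0,0]
  claw: [0,0,0,0,0,0,0,0]

```text
t: 28.03
eef_pos: [0.5282, 0.0321, 0.043]
tool_rot: [0.0, 0.267, 0.964, -0.001]
contact_force: [-4.3, -2.2, 7.1]
gripper_width: 0.153
grasp_force: 40.8
```

>>> send_rows:
  slide:
    - [-10,0,0]
    - [-20,0,0]
    - [-30,0,0]
    - [-40,0,0]
    - [-50,0,0]
    - [-60,0,0]
    - [-70,0,0]
    - [-77,0,0]
  roll: [0,0,0,0,0,0,0,0]
  claw: [0,0,0,0,0,0,0,0]

```text
t: 28.7
eef_pos: [0.5952, -0.0081, 0.043]
tool_rot: [0.001, 0.267, 0.964, -0.001]
contact_force: [-3.7, -3.6, 7.2]
gripper_width: 0.153
grasp_force: 41.0
```

```bash
python3 - <<'E'
from h import *
plan([(.6134,-.0179,.039,149)])
E
```

```text
t 28.7 from [ 5.952000e-01 -8.100000e-03  4.300000e-02  1.490175e+02] grip 0.15281769671986578 40.97141146659851 F [-3.7 -3.6  7.2]
slide [-20.6   1.    4. ] roll 0.0
```

>>> send_rows:
  slide:
    - [-5,0,0]
    - [-10,0,0]
    - [-15,0,0]
    - [-19,0,0]
    - [-22,0,0]
    - [-24,0,0]
    - [-24,0,0]
    - [-24,0,0]
  roll: [0,0,0,0,0,0,0,0]
  claw: [0,0,0,0,0,0,0,0]

```text
t: 29.37
eef_pos: [0.6094, -0.0167, 0.043]
tool_rot: [-0.005, 0.266, 0.964, -0.001]
contact_force: [-22.0, 3.2, 25.2]
gripper_width: 0.152
grasp_force: 43.2
```

The rack has met resistance. I'll release, rise, and check from the camera that it is home.

>>> send_rows:
  slide:
    - [4,0,0]
    - [4,0,0]
    - [4,0,0]
    - [4,0,-10]
    - [4,0,-50]
    - [4,0,-90]
    - [4,0,-130]
    - [4,0,-170]
  roll: [0,0,0,0,0,0,0,0]
  claw: [0.6,0.6,0.6,0.6,0.6,0.6,0.6,0.6]

```text
t: 30.03
eef_pos: [0.6117, -0.0165, 0.2141]
tool_rot: [0.0, 0.266, 0.964, 0.0]
contact_force: [0.5, 0.8, -0.0]
gripper_width: 0.599
grasp_force: 0.0
```

>>> send_rows:
  slide:
    - [0,0,0]
    - [40,130,0]
    - [40,170,0]
    - [40,200,0]
    - [40,240,0]
    - [40,240,0]
    - [40,240,0]
    - [40,240,0]
  roll: [0,7,14,21,28,35,42,46]
  claw: [0.6,0.6,0.6,0.6,0.6,0.6,0.6,0.6]

```text
t: 30.7
eef_pos: [0.7004, 0.2209, 0.2115]
tool_rot: [-0.002, 0.62, 0.784, 0.003]
contact_force: [-1.1, 1.1, -0.3]
gripper_width: 0.6
grasp_force: 0.0
```

```bash
python3 - <<'E'
from h import *
plan([])
def tab(im):  # im BGR 4x-crop frame
    w=im[270:350,365:440].astype(int); m=((w.sum(2)<230)&(w[...,2]>w[...,0]+15)); a=np.argwhere(m)+[270,365]
    return m.sum(), a.mean(0).round(1), a.max(0), a.min(0), a[a[:,0]>=a[:,0].max()-4].mean(0)
print(tab(cv2.imread("pics/t2.png")))
im=bot.read_camera("top")[:,:,::-1]; c=cv2.resize(im[110:260,180:370],None,fx=4,fy=4,interpolation=cv2.INTER_CUBIC); cv2.imwrite("pics/t5.png",c); print(tab(c))
print(np.abs(c[250:350,360:520].astype(int)-cv2.imread("pics/t2.png")[250:350,360:520]).mean())
for a in range(0,1):pass
E
```

```text
t 30.7 from [  0.7004   0.2209   0.2115 103.3198] grip 0.5999452047875091 0.0 F [-1.1  1.1 -0.3]
(np.int64(1593), array([308.1, 387. ]), array([339, 438]), array([272, 365]), array([336.48888889, 385.2       ]))
(np.int64(1605), array([308.1, 387. ]), array([339, 437]), array([272, 365]), array([336.48888889, 385.2       ]))
2.9824375
```

The tab's pixels match the home view exactly, so the rack is home. Back to the door handle.

>>> send_rows:
  slide:
    - [36,-86,0]
    - [36,-86,0]
    - [36,-86,0]
    - [36,-86,0]
    - [36,-86,0]
    - [36,-86,0]
    - [36,-86,0]
    - [36,-86,0]
  roll: [7,14,21,28,35,42,46,46]
  claw: [0.8,0.8,0.8,0.8,0.8,0.8,0.8,0.8]

```text
t: 31.42
eef_pos: [0.6087, 0.2245, 0.212]
tool_rot: [0.0, 0.879, 0.477, 0.0]
contact_force: [0.9, -0.5, 0.2]
gripper_width: 0.8
grasp_force: 0.0
```

```bash
python3 - <<'E'
from h import *
plan([(.6085,.2365,.107,57)])
H=np.array([.7124,.0604]);p0=np.array([.6084,.2366]);a=np.radians(57);X=np.array([np.cos(a),np.sin(a)]);Y=np.array([X[1],-X[0]])
for k in range(1,9):
    th=-.09*k; d=H+R2(-th)@(p0-H)-p0; print(round(X@d*1000),round(Y@d*1000),round(np.degrees(th),1))
E
```

```text
t 31.42 from [ 0.6087  0.2245  0.212  57.0137] grip 0.7998143038109204 0.0 F [ 0.9 -0.5  0.2]
slide [  9.9  -6.7 105. ] roll 0.0
-17 -7 -5.2
-34 -13 -10.3
-52 -18 -15.5
-70 -20 -20.6
-89 -21 -25.8
-107 -21 -30.9
-125 -19 -36.1
-143 -15 -41.3
```

>>> send_rows:
  slide:
    - [10,-7,0]
    - [10,-7,25]
    - [10,-7,60]
    - [10,-7,95]
    - [10,-7,105]
    - [10,-7,105]
    - [10,-7,105]
    - [10,-7,105]
  roll: [0,0,0,0,0,0,0,0]
  claw: [0.8,0.8,0.8,0.8,0.8,0.8,0,0]

```text
t: 32.08
eef_pos: [0.6094, 0.2386, 0.1086]
tool_rot: [0.0, 0.878, 0.478, 0.002]
contact_force: [-0.1, 0.4, -0.0]
gripper_width: 0.528
grasp_force: 0.0
```

>>> send_rows:
  slide:
    - [0,0,0]
    - [0,0,0]
    - [0,0,0]
    - [0,0,0]
    - [0,0,0]
    - [0,0,0]
    - [0,0,0]
    - [0,0,0]
  roll: [0,0,0,0,0,0,0,0]
  claw: [0,0,0,0,0,0,0,0]

```text
t: 32.75
eef_pos: [0.6101, 0.2362, 0.1083]
tool_rot: [0.001, 0.879, 0.477, 0.002]
contact_force: [1.5, -3.5, 6.3]
gripper_width: 0.128
grasp_force: 39.2
```

Bar gripped. I'll swing it shut along the reverse arc.

>>> send_rows:
  slide:
    - [-17,-7,0]
    - [-34,-13,0]
    - [-52,-18,0]
    - [-70,-20,0]
    - [-89,-21,0]
    - [-107,-21,0]
    - [-125,-19,0]
    - [-143,-15,0]
  roll: [-5.2,-10.3,-15.5,-20.6,-25.8,-30.9,-36.1,-41.3]
  claw: [0,0,0,0,0,0,0,0]

```text
t: 33.42
eef_pos: [0.5201, 0.1254, 0.1083]
tool_rot: [0.002, 0.652, 0.758, 0.003]
contact_force: [7.6, -2.1, 1.9]
gripper_width: 0.128
grasp_force: 40.5
```

>>> send_rows:
  slide:
    - [-17,-7,0]
    - [-34,-13,0]
    - [-52,-18,0]
    - [-70,-20,0]
    - [-89,-21,0]
    - [-107,-21,0]
    - [-125,-19,0]
    - [-143,-15,0]
  roll: [-5.2,-10.3,-15.5,-20.6,-25.8,-30.9,-36.1,-41.3]
  claw: [0,0,0,0,0,0,0,0]

```text
t: 34.08
eef_pos: [0.5265, -0.0176, 0.1083]
tool_rot: [0.003, 0.342, 0.94, 0.002]
contact_force: [6.3, 2.8, 0.6]
gripper_width: 0.127
grasp_force: 40.4
```

```bash
python3 - <<'E'
from h import *
q=door([.7227,-.0863,-.5465],0,[[-.095,-.18,.107]])[0]; plan([(q[0],q[1],.108,148.7)]); print(q)
p=bot.get_obs()["eef_pos"][:2]-np.array([.7124,.0604]); print(np.hypot(*p), "door", (np.arctan2(-.0788,-.1872)-np.arctan2(p[1],p[0])+1)%(2*np.pi)-1+.143)
E
```

```text
t 34.08 from [ 5.265000e-01 -1.760000e-02  1.083000e-01  1.400144e+02] grip 0.1273164723337472 40.41348159313202 F [6.3 2.8 0.6]
slide [-25.6 -13.    0.3] roll -8.7
[ 0.53773522 -0.04401489  0.107     ]
0.20163703488164436 door 0.14433836713564238
```

>>> send_rows:
  slide:
    - [-6,-3,0]
    - [-13,-7,0]
    - [-19,-10,0]
    - [-25,-13,0]
    - [-28,-14,0]
    - [-30,-15,0]
    - [-30,-15,0]
    - [-30,-15,0]
  roll: [-2,-4,-6,-8,-9,-9,-9,-9]
  claw: [0,0,0,0,0,0,0,0]

```text
t: 34.75
eef_pos: [0.5414, -0.0458, 0.1084]
tool_rot: [0.004, 0.269, 0.963, 0.003]
contact_force: [9.1, 5.8, -1.7]
gripper_width: 0.125
grasp_force: 40.3
```

```bash
python3 - <<'E'
from h import *
q=door([.7227,-.0863,-.5465],0,[[-.095,-.18,.107]])[0]; plan([(q[0],q[1],.108,148.7)])
p=bot.get_obs()["eef_pos"][:2]-np.array([.7124,.0604]); print("door", (np.arctan2(-.0788,-.1872)-np.arctan2(p[1],p[0])+1)%(2*np.pi)-1+.143)
E
```

```text
t 34.75 from [ 5.41400e-01 -4.58000e-02  1.08400e-01  1.48837e+02] grip 0.125095827367841 40.31228721141815 F [ 9.1  5.8 -1.7]
slide [ 4.1 -0.4  0.4] roll 0.1
door -0.014299075516794685
```

>>> send_rows:
  slide:
    - [-3,0,0]
    - [-6,0,0]
    - [-8,0,0]
    - [-8,0,0]
    - [-8,0,0]
    - [-8,0,0]
    - [-8,0,0]
    - [-8,0,0]
  roll: [0,0,0,0,0,0,0,0]
  claw: [0,0,0,0,0,0,0,0]

```text
t: 35.42
eef_pos: [0.5414, -0.0459, 0.1082]
tool_rot: [-0.003, 0.267, 0.964, 0.002]
contact_force: [-14.9, 15.5, 21.0]
gripper_width: 0.13
grasp_force: 42.2
```

At the stop: no motion, and a 21 N push-back along the door's normal. I'll release, rise and back away.

>>> send_rows:
  slide:
    - [6,0,0]
    - [6,0,0]
    - [6,0,0]
    - [6,0,0]
    - [6,0,-10]
    - [6,0,-50]
    - [6,0,-90]
    - [6,0,-110]
  roll: [0,0,0,0,0,0,0,0]
  claw: [1,1,1,1,1,1,1,1]

```text
t: 36.08
eef_pos: [0.5407, -0.0497, 0.2212]
tool_rot: [0.003, 0.27, 0.963, 0.001]
contact_force: [0.9, 0.7, 0.9]
gripper_width: 0.999
grasp_force: 0.0
```

>>> send_rows:
  slide:
    - [0,80,0]
    - [0,-80,-40]
    - [0,-160,-40]
    - [0,-240,-40]
    - [0,-240,-40]
    - [0,-240,-40]
    - [0,-240,-40]
    - [0,-240,-40]
  roll: [0,0,0,0,0,0,0,0]
  claw: [1,1,1,1,1,1,1,1]

```text
t: 36.75
eef_pos: [0.4122, -0.2578, 0.2575]
tool_rot: [0.0, 0.271, 0.963, -0.0]
contact_force: [0.9, -0.6, 0.1]
gripper_width: 0.997
grasp_force: 0.0
```

```bash
python3 - <<'E'
from h import *
plan([])
p=[.7227,-.0863,-.5465]
U=[loc(p,[-.025,-.052,.12])[0],loc(p,[.01,.052,.12])[0]]
im=bot.read_camera("top"); cv2.imwrite("pics/f.png",im[:,:,::-1])
hsv=cv2.cvtColor(im,cv2.COLOR_RGB2HSV).astype(int)
# door gap: row profile across the seam at free end: wood (high sat, bright) outside vs table
L=np.array([[x,-.235,.165] for x in np.arange(-.0,.09,.004)])
for a in(0,.06,.144):
    P=door(p,a,[[-.06,-.24,.165],[-.06,0,.165]]); print(a,proj("top",P).round(1).tolist())
# line across door top at middle of free half, cab y=-.09: print colours
pts=loc(p,[[x,-.09,.165] for x in np.arange(-.165,-.06,.005)]); uv=proj("top",pts)
for x,(u,v) in zip(np.arange(-.165,-.06,.005),uv): print(round(x,3),im[int(round(v)),int(round(u))].tolist(),end=" ")
print(); e=proj("top",U); print(e.round(1))
for (u,v) in e: w=cv2.cvtColor(im,cv2.COLOR_RGB2GRAY)[int(v)-10:int(v)+11,int(u)-10:int(u)+11]; print(w[::2,::2].tolist())
E
```

```text
t 36.75 from [  0.4122  -0.2578   0.2575 148.605 ] grip 0.9973102468494832 0.0 F [ 0.9 -0.6  0.1]
0 [[303.0, 209.8], [248.1, 176.7]]
0.06 [[300.1, 212.5], [247.3, 176.2]]
0.144 [[295.8, 216.0], [246.2, 175.4]]
-0.165 [150, 112, 74] -0.16 [122, 88, 57] -0.155 [72, 43, 22] -0.15 [60, 36, 18] -0.145 [76, 45, 24] -0.14 [100, 61, 32] -0.135 [103, 63, 32] -0.13 [105, 64, 34] -0.125 [104, 62, 33] -0.12 [104, 63, 33] -0.115 [102, 62, 33] -0.11 [99, 60, 32] -0.105 [95, 57, 29] -0.1 [92, 55, 29] -0.095 [95, 59, 32] -0.09 [97, 60, 31] -0.085 [103, 63, 32] -0.08 [102, 62, 32] -0.075 [99, 61, 32] -0.07 [102, 67, 43] -0.065 [177, 174, 174] 
[[302.6 174.7]
 [284.2 153.4]]
[[180, 179, 180, 180, 180, 179, 181, 179, 181, 180, 181], [180, 180, 181, 180, 180, 180, 180, 180, 180, 180, 180], [180, 180, 180, 181, 181, 181, 179, 180, 180, 180, 180], [180, 182, 185, 189, 189, 190, 189, 181, 182, 181, 181], [181, 184, 189, 189, 189, 189, 189, 188, 180, 181, 181], [182, 189, 189, 189, 189, 189, 189, 189, 183, 181, 181], [182, 190, 190, 190, 190, 189, 190, 190, 188, 182, 182], [178, 191, 190, 191, 191, 190, 190, 190, 186, 182, 182], [114, 166, 188, 191, 191, 191, 190, 190, 181, 181, 181], [104, 64, 86, 182, 191, 190, 191, 182, 181, 181, 165], [68, 67, 65, 63, 109, 175, 181, 182, 182, 180, 89]]
[[127, 174, 177, 178, 173, 171, 169, 168, 168, 168, 168], [169, 177, 179, 179, 178, 178, 171, 171, 169, 167, 167], [176, 179, 179, 183, 186, 186, 187, 175, 171, 170, 168], [176, 178, 187, 186, 187, 187, 187, 187, 179, 176, 171], [180, 181, 187, 187, 187, 187, 187, 187, 185, 179, 179], [180, 185, 187, 187, 187, 187, 187, 187, 187, 179, 180], [179, 184, 187, 187, 187, 187, 187, 187, 187, 181, 180], [180, 181, 188, 188, 188, 188, 188, 188, 188, 180, 180], [180, 179, 185, 189, 188, 189, 189, 187, 179, 180, 180], [180, 180, 180, 180, 187, 188, 182, 180, 180, 180, 180], [179, 180, 179, 180, 180, 180, 179, 180, 180, 180, 180]]
```

The roof line shows unbroken wood across the seam, so the door is shut. Both white discs are on their pegs under the clear roof and the arm is clear, so I'm handing in.

```bash
python3 -c "
from station import bot
print(bot.hand_in())"
```

```text
the job is handed in; nothing more can be done
None
```

The tumbler hangs upside down on the free peg, the rack is home and the door is shut; I handed it in at about 37 s, and the hand-in returned no verdict.

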